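# Press a sample disc onto the spectrometer crystal by counted clicks

## Robot

A 7-joint arm with a two-finger parallel gripper is mounted at the origin on the work surface. World frame = base frame: x ahead of the robot, y to its left, z up, the work surface at z = 0. Lengths are in m, angles in degrees, forces in N, time in s.
With the tool pointing down it reaches from about 0.4 to 0.85 m from the base axis. Payload 4.4 kg.
Tool frame: the origin (TCP) lies between the finger pads; the fingertips stand 14 mm ahead of it and the grasp point (between the pads) lies 5 mm behind it; z points along the fingers, y is the line along which they close (so a half turn about z gives the same grasp; the last joint's range is limited). The gripper opens to 94 mm and grips with 3 to 60 N. Pads are 16 mm wide; open, the fingers measure 119 mm over their backs; the gripper's body (75 mm by 177 mm) begins 78 mm behind the grasp point.
Start: joints at [-76.478, 36.005, 2.206, 86.941, -1.547, 57.084, -1.146], TCP at [0.193, 0.621, 0.193] pointing down, gripper open.
Joint ranges: [-175.42, 175.42], [-21.48, 121.26], [-71.46, 75.88], [10.55, 141.38], [-63.04, 243.04], [13.31, 113.54], [-168.57, 168.57]. Speed limits (degrees/s): [147.25, 147.25, 180, 180, 180, 180, 180].

## Interface

Orientations are given as a 3x3 rotation matrix whose columns are the frame's x, y, z axes.
In Python, from plant import manip gives the robot as it stands. The module is installed in compiled form; this text tells all that it offers.
- The arm moves only by the tool apply_moves, never from a script. Its arguments are lists of equal length, an entry for each row: "delta_pos": the shift along the tool's x, y, z in units of 15 cm (1.0 is 15 cm), a list of three; "twist": the turn, a rotation vector about the tool's x, y, z in units of 1.5 rad (1.0 is 1.5 rad), a list of three; "grip": the gripper command: -1 is fully open, 1 is shut, values between are in proportion. A call has 1 to 5 rows; each row is the pose to reach, as a shift and turn from the pose commanded when the call began, along the tool's axes at that moment; what a row does not reach only later rows make up. A row lasts 1/10 s, in which the tool goes at most 50 mm and 8.59 degrees, less where a joint would pass 70% of its speed; a pose out of reach is approached as far as the arm can. A call with a number of a shift or a turn outside -1 to 1 is refused whole. A call with a gripper value outside its range is refused whole. The fingers move at their own pace and stop on an object; "force" is the grip in N (left out, the last holds). Time passes only in rows, so rows that repeat a pose let the fingers close. It gives the time, the measured TCP pose, the force, the opening and the grip force at its end, in the units of the state.
- manip.observe(): the state, without advancing time (a new reading comes with each control period).
- manip.grab_frame(name): name is "side" or "top" or "wrist"; returns the picture (400x640x3 uint8, red, green, blue); there is no depth.
- manip.camera_model(name): a dict with "K" (3x3 intrinsics, pixels), "origin" and "orientation" of the camera in the world; the wrist camera has in their place "mount" (4x4, takes a point from camera to tool coordinates, whose origin is the TCP and whose axes are the flange's). Camera axes: x right, y up, looking along -z (the intrinsics and any distortion apply to the point x, -y, -z); pixel columns grow to the right and rows downward; lengths in m; the calibration is good to about 2 mm. A picture is of the moment at which its call begins: read the wrist's pose just before it. camera_model takes no time and is no camera call.
- manip.hand_in(): hands the job in; it is judged then, once.
The state is a dict: "clock": time; "joint_positions": joint angles; "joint_velocities": joint speeds; "effort": joint torques, N m; "eef_pos": TCP position; "ee_rot": TCP orientation; "contact_force": force on the tool from outside, world axes, zero at the start; "moment": the same for the moment, N m; "width": finger opening in m; "grip_force": force on a finger pad.
Only numpy, scipy, OpenCV 4.12 (cv2) and the standard library are available. Lean on these libraries where they do the work, as an engineer would, in place of code of your own. Each camera call takes 0.05 s, during which the arm holds its last target. There are 200 camera calls.

## Task

Lay the white disc from the blue sample tray flat over the crystal in the middle of the spectrometer's round steel plate, then swing the press arm round over it until it comes up against its stop. Turn the press knob clockwise until you feel the press tip meet the disc, then give it exactly six clicks more and let go: clicking on well past six would crack the crystal. Leave the other two discs where they are.

Things in the scene. Friction and masses are not known exactly. Their poses are not given: they have to be found in the camera images.
- disc_white: the white plastic sample disc to be pressed: diameter 36 mm, 10 mm thick, loose; origin at its centre, z along its axis. It starts flat on the blue tray, in any of three places 85 mm apart
- disc_amber: an amber disc of the same size on the tray, to be left alone; origin at its centre
- disc_green: a green disc of the same size on the tray, to be left alone; origin at its centre
- tray: blue sample tray, 100 x 260 mm, discs lie on its flat top 8 mm above the bench (14 mm high lips at its two short ends); origin at the centre of its underside, y along its length
- crystal (a point): the small dark crystal in the middle of the spectrometer's round steel plate (70 mm across); the point is on the plate's flat top, 66 mm above the bench, 6 mm proud of the white sample deck. x points from the deck's front to the optics housing (158 mm high, begins 77 mm from the crystal on the side away from the robot), z up
- press_arm: aluminium press arm, swings level about an upright post 95 mm from the crystal. Origin on the post's axis at bench height; the arm runs along its own +y to the knob, 95 mm out. Seen from above it swings clockwise to a stop (home), which puts the knob right over the crystal; it starts 1.15 to 1.6 rad counter-clockwise of that, towards the robot. Stiff hinge: some 3 N at the knob moves it
- press_head (a point): centre of the top of the arm's round head, 46 mm across, under the knob; 140 mm above the bench. The head and arm (26 mm wide) are 28 mm thick. A spindle with a flat-ended steel tip, 12 mm across, hangs under the head: with the knob as found, its end is some millimetres above the top of a disc lying on the crystal, so the arm swings over it freely; just how far differs each time and is not given
- knob (a point): press knob on the arm's head: black, ribbed, round, 42 mm across, 28 mm high (147 to 175 mm above the bench), white line on top; the point is on its axis half-way up. It turns about the upright axis and stays at its height; clockwise from above lowers the tip (which does not turn) by 0.75 mm a click. 24 clicks to the turn, 15 degrees each; it starts in a click and can go 22 clicks
- knob_top (a point): centre of the knob's top. Feel of the knob: friction 0.05 N m plus a detent swinging from +0.15 (quarter click) to -0.15 N m (three quarters) in each click. The tip has a spring preloaded to 30 N: once it meets the disc, turning takes 0.09 N m more (reached within a click), then 0.01 N m (3.3 N) more for each click. Let go, the knob drops into the nearest click and stays there
- spectrometer: white infrared spectrometer with green trim, fixed; origin at bench height under the crystal, x towards its optics housing. Click one is the first click completed after the tip has met the disc; after six the tip presses with some 45 to 48 N. Deck top 60 mm above the bench, reaching 68 mm from the crystal to the front, 113 mm to the left and 137 mm to the right
Things that resemble listed ones, but are neither listed nor needed, are in the scene too. Of the things shaped like the disc_white, the white one is meant.

How it is judged (in metres and radians):
On the way, in this order (a step that is already met when the one before it is completed fails the run):
1. the white disc lies flat over the crystal, let go, with the press arm still swung aside (horizontal distance between disc_white and crystal below 0.006 m and z of disc_white in the frame of crystal below 0.0075 m and angle between disc_white's own z axis and vertical below 0.1 rad and contact force between the fingers and disc_white below 0.05 N and horizontal distance between knob and crystal above 0.05 m), for 0.2 s.
2. the press arm is home over the disc, the tip not yet on it (horizontal distance between knob and crystal below 0.004 m and horizontal distance between disc_white and crystal below 0.006 m and contact force between press_arm and disc_white below 1 N), for 0.1 s.
At the end, for the whole second after the job is handed in: The white disc lies flat on the plate, its centre within 6 mm of the crystal, the press arm is home (knob axis within 4 mm of the crystal), and the tip presses on the disc with 43 to 50 N: six clicks after it met the disc, give or take half a click (contact force between press_arm and disc_white between 43 and 50 N and horizontal distance between knob and crystal below 0.004 m and horizontal distance between disc_white and crystal below 0.006 m and angle between disc_white's own z axis and vertical below 0.1 rad and linear speed of disc_white below 0.01 m/s); the robot touches nothing.
It fails at once if the press is overloaded (more than 55 N on the disc, some two clicks too many) (contact force between press_arm and disc_white above 55 N).
It fails at once if the amber or the green disc is moved by more than 15 mm (distance of any of disc_amber, disc_green from where it was at the start of the episode above 0.015 m).
It also fails if it takes over 72 s, if anything falls off the work surface, if the arm or the gripper's body presses on something with over 40 N, if the wrist force passes 120 N, or if a joint passes its speed limit or range.

## Working session

There is one attempt and no reset: what is moved stays moved. The work goes in short steps, Python scripts to look and compute and a tool call to move; the robot and the scene stay as the last step left them, time stands still between calls to the robot, and variables do not carry over. Pictures are saved under pics/ and viewed, at most 10 in all, crops included, and the job is handed in when it is done.

Besides the shell and the picture viewer there is one more tool, called after "Request:" as a command line: name --argument value ..., lists and objects as JSON in quotes. apply_moves: Moves the arm, as the interface text tells. Shifts and turns lie within -1 to 1; 1 stands for 15 cm of shift or 1.5 rad of turn. Its arguments: {"type":"object","properties":{"delta_pos":{"type":"array"},"twist":{"type":"array"},"grip":{"type":"array"},"force":{"type":"number"}},"required":["delta_pos","twist","grip"]}

```bash
mkdir -p pics
python3 - <<'E'
from plant import manip
import cv2,numpy as np
np.set_printoptions(precision=4,suppress=True)
s=manip.observe();print(s)
for n in("side","top","wrist"):
    print(n,manip.camera_model(n))
a=manip.grab_frame("top");b=manip.grab_frame("side")
cv2.imwrite("pics/top.png",a[:,:,::-1]);cv2.imwrite("pics/side.png",b[:,:,::-1])
E
```

```text
{'clock': 0.0, 'joint_positions': array([-76.4791,  36.0573,   2.2059,  86.995 ,  -1.5473,  57.0835,
        -1.1456]), 'joint_velocities': array([ 0.0131, -0.0363,  0.0175,  0.0475, -0.0401, -0.0233,  0.0819]), 'effort': array([ -0.0009, -54.9716,   1.1432, -18.6635,  -0.0523,   0.0234,
         0.0002]), 'eef_pos': array([0.193 , 0.62  , 0.1923]), 'ee_rot': array([[-0.9548,  0.2973, -0.0005],
       [ 0.2973,  0.9548, -0.0018],
       [-0.0001, -0.0018, -1.    ]]), 'contact_force': array([ 0.0109,  0.0929, -0.4398]), 'moment': array([-0.0093, -0.0187, -0.009 ]), 'grip_force': 0.0, 'width': 0.09427426227605708}
side {'K': array([[415.4281,   0.    , 314.1256],
       [  0.    , 415.4281, 191.661 ],
       [  0.    ,   0.    ,   1.    ]]), 'origin': array([0.066 , 0.4426, 0.6694]), 'orientation': array([[-0.6754,  0.5244, -0.5184],
       [-0.7372, -0.4634,  0.4917],
       [ 0.0176,  0.7143,  0.6996]])}
top {'K': array([[372.6385,   0.    , 324.6907],
       [  0.    , 372.6385, 197.8753],
       [  0.    ,   0.    ,   1.    ]]), 'origin': array([0.4325, 0.0149, 0.8238]), 'orientation': array([[-0.0203,  0.9988, -0.0448],
       [-0.9984, -0.0226, -0.0515],
       [-0.0525,  0.0436,  0.9977]])}
wrist {'K': array([[308.2939,   0.    , 324.0222],
       [  0.    , 308.2939, 199.0293],
       [  0.    ,   0.    ,   1.    ]]), 'mount': array([[ 0.0006,  0.9589,  0.2839,  0.0823],
       [ 1.    , -0.0005, -0.0007,  0.0004],
       [-0.0006,  0.2839, -0.9589, -0.1921],
       [ 0.    ,  0.    ,  0.    ,  1.    ]])}
```

View pics/top.png

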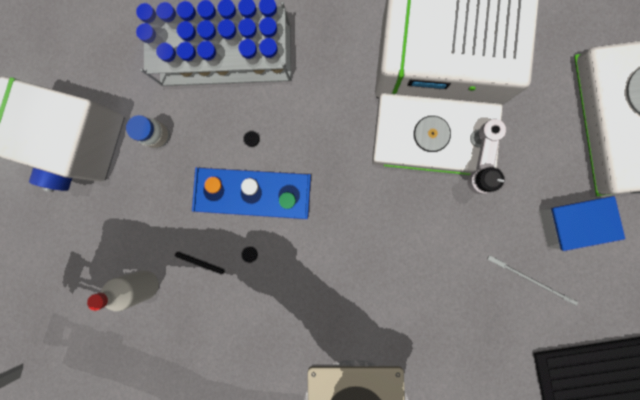

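View pics/side.png

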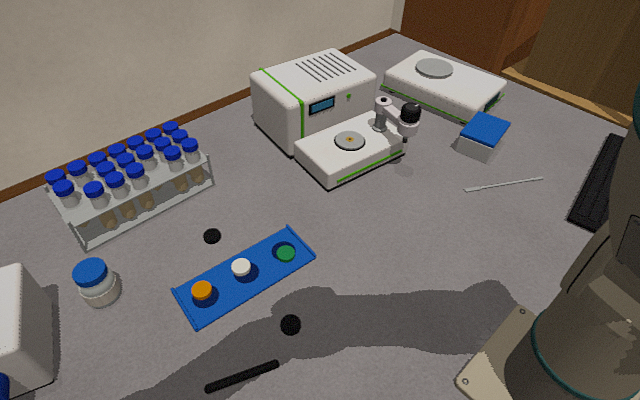

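The top view shows the tray with amber (213,185), white (249,187) and green (287,200), the crystal at (432,133), the post at (493,130) and the knob at (488,180). The side view shows white at (241,267), the crystal at (350,140), the knob at (410,113) and the post at (384,101).

```bash
cat > h.py <<'E'
from plant import manip
import cv2,numpy as np
np.set_printoptions(precision=4,suppress=True)
def cam(n,s=None):
    m=manip.camera_model(n)
    if n=="wrist":
        M=m["mount"];R=s["ee_rot"];return m["K"],s["eef_pos"]+R@M[:3,3],R@M[:3,:3]
    return m["K"],m["origin"],m["orientation"]
def ray(c,uv):
    K,o,R=c;p=np.linalg.inv(K)@[uv[0],uv[1],1];d=R@[p[0],-p[1],-p[2]];return o,d/np.linalg.norm(d)
def plane(c,uv,z):
    o,d=ray(c,uv);return o+d*(z-o[2])/d[2]
def tri(c1,u1,c2,u2):
    (a,d),(b,e)=ray(c1,u1),ray(c2,u2)
    t=np.linalg.lstsq(np.c_[d,-e],b-a,rcond=None)[0];p,q=a+d*t[0],b+e*t[1]
    return (p+q)/2,np.linalg.norm(p-q)
def blob(img,lo,hi,box,name=""):
    h=cv2.cvtColor(img,cv2.COLOR_RGB2HSV);m=cv2.inRange(h,np.array(lo),np.array(hi))
    x0,y0,x1,y1=box;z=np.zeros_like(m);z[y0:y1,x0:x1]=m[y0:y1,x0:x1]
    n,l,st,ce=cv2.connectedComponentsWithStats(z)
    if n<2: return None
    i=1+np.argmax(st[1:,4]);return ce[i],st[i]
def move(s,dp):  # world shift -> tool units
    return s["ee_rot"].T@np.array(dp)/.15
E
python3 - <<'E'
from h import *
T=cv2.imread("pics/top.png")[:,:,::-1].copy();S=cv2.imread("pics/side.png")[:,:,::-1].copy()
ct,cs=cam("top"),cam("side")
def both(n,lo,hi,bt,bs):
    a=blob(T,lo,hi,bt);b=blob(S,lo,hi,bs)
    if a is None or b is None: print(n,a,b);return
    print(n,a[0],a[1],b[0],b[1],tri(ct,a[0],cs,b[0]))
both("white",(0,0,150),(180,60,255),(235,172,265,205),(225,250,260,285))
both("amber",(8,120,120),(25,255,255),(200,172,228,205),(185,275,220,310))
both("green",(45,80,40),(85,255,255),(275,185,300,215),(270,235,300,270))
both("crystal",(5,80,60),(30,255,255),(420,120,445,146),(340,130,362,150))
both("knob",(0,0,0),(180,255,60),(470,165,510,195),(398,98,425,126))
print("post",tri(ct,(495,129),cs,(384,101)))
print("tray white z.018",plane(ct,(249.5,187),.018))
E
```

```text
white [248.8182 186.1435] [241 178  16  17 209] [240.2092 265.2971] [231 258  19  16 239] (array([0.4979, 0.2231, 0.014 ]), np.float64(0.001589238509155883))
amber [212.5714 184.7586] [205 177  16  16 203] [201.0597 288.944 ] [192 281  20  18 268] (array([0.5034, 0.3053, 0.0121]), np.float64(0.0009324247305963134))
green [286.9653 199.7475] [279 192  17  16 202] [285.3478 253.1976] [276 245  19  17 253] (array([0.4658, 0.1392, 0.0098]), np.float64(0.0026461046687510695))
crystal [432.4384 132.863 ] [428 129  10   9  73] [349.4375 138.7812] [346 137   8   5  32] (array([ 0.5927, -0.1679,  0.0643]), np.float64(0.002058394022075618))
knob [487.8072 179.1594] [476 168  28  24 389] [410.0565 112.6429] [400 102  22  21 336] (array([ 0.4873, -0.238 ,  0.1606]), np.float64(0.003239671091456909))
post (array([ 0.5805, -0.2643,  0.135 ]), np.float64(0.003954092047889144))
tray white z.018 [0.4962 0.2211 0.018 ]
```

Request:
apply_moves --delta_pos '[[-0.9,-0.64,-0.3],[-0.9,-0.64,-0.3],[-0.9,-0.64,-0.3],[-0.9,-0.64,-0.3],[-0.9,-0.64,-0.3]]' --twist '[[0,0,0],[0,0,0],[0,0,0],[0,0,0],[0,0,0]]' --grip '[-0.2,-0.2,-0.2,-0.2,-0.2]' --force 15

```text
clock: 0.6
eef_pos: [0.2972, 0.4857, 0.2392]
ee_rot: [[-0.953, 0.304, 0.002], [0.304, 0.953, -0.0], [-0.002, 0.0, -1.0]]
contact_force: [0.1, 0.5, -0.3]
width: 0.0585
grip_force: 0.0
```

Request:
apply_moves --delta_pos '[[-0.9,-0.64,0],[-0.9,-0.64,0],[-0.9,-0.64,0],[-0.9,-0.64,0],[-0.9,-0.64,0]]' --twist '[[0,0,0],[0,0,0],[0,0,0],[0,0,0],[0,0,0]]' --grip '[-0.2,-0.2,-0.2,-0.2,-0.2]'

```text
clock: 1.1
eef_pos: [0.3951, 0.3555, 0.2377]
ee_rot: [[-0.954, 0.301, -0.0], [0.301, 0.954, -0.001], [-0.0, -0.001, -1.0]]
contact_force: [0.1, 0.2, -0.9]
width: 0.0565
grip_force: 0.0
```

Request:
apply_moves --delta_pos '[[-0.9,-0.64,0.7],[-0.9,-0.64,0.7],[-0.9,-0.64,0.7],[-0.9,-0.64,0.7],[-0.9,-0.64,0.7]]' --twist '[[0,0,0],[0,0,0],[0,0,0],[0,0,0],[0,0,0]]' --grip '[-0.2,-0.2,-0.2,-0.2,-0.2]'

```text
clock: 1.6
eef_pos: [0.4946, 0.2214, 0.1297]
ee_rot: [[-0.953, 0.302, -0.004], [0.302, 0.953, -0.004], [0.003, -0.005, -1.0]]
contact_force: [0.2, -1.2, -0.7]
width: 0.056
grip_force: 0.0
```

Run:
```python
from h import *
manip.grab_frame("top") # settle
s=manip.observe();I=manip.grab_frame("wrist")
cv2.imwrite("pics/w1.png",I[:,:,::-1])
c=cam("wrist",s);print(s["eef_pos"],s["ee_rot"])
K,o,R=c
def proj(p): q=R.T@(np.array(p)-o);q=np.array([q[0],-q[1],-q[2]]);q=K@q;return q[:2]/q[2]
u=proj([.497,.222,.018]);print("expect",u)
x,y=map(int,u)
a=blob(I,(0,0,140),(180,60,255),(max(x-70,0),max(y-70,0),x+70,y+70))
print(a, plane(c,a[0],.018), tri(c,a[0],cam("top"),(248.8,186.1)))
```

```text
[0.4936 0.225  0.131 ] [[-0.9542  0.2991 -0.0036]
 [ 0.2991  0.9542 -0.0013]
 [ 0.0031 -0.0023 -1.    ]]
expect [321.8508 195.7589]
(array([348.1825, 228.7371]), array([ 292,  212,   99,   29, 1392], dtype=int32)) [0.54   0.2378 0.018 ] (array([0.5076, 0.2261, 0.0623]), np.float64(0.038261618732588924))
```

View pics/w1.png

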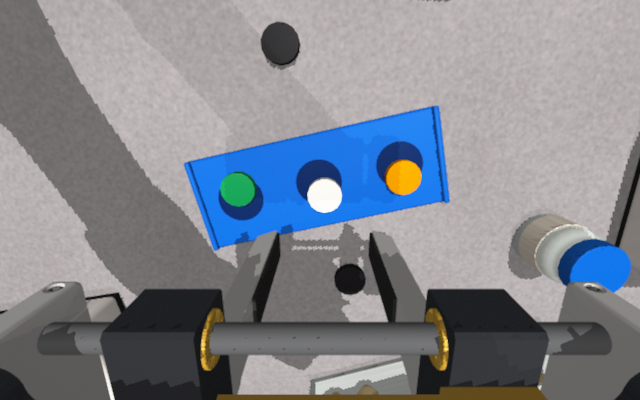

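The wrist view shows the white disc at (324,195) between green (237,189) and amber (403,177). The fingers are at the bottom, around (260,260) and (385,260).

Run:
```python
from h import *
s=manip.observe();I=cv2.imread("pics/w1.png")[:,:,::-1].copy()
c=cam("wrist",s)
a=blob(I,(0,0,190),(180,40,255),(300,170,350,218));print(a)
p=plane(c,a[0],.018);print(s["clock"],s["eef_pos"],p,tri(c,a[0],cam("top"),(248.8,186.1)))
d=np.array([p[0],p[1],.026])-s["eef_pos"];print(d,move(s,d))
```

```text
(array([324.2206, 195.3535]), array([307, 179,  35,  34, 911], dtype=int32))
1.7 [0.4932 0.2273 0.1321] [0.4974 0.2269 0.018 ] (array([0.4997, 0.2257, 0.0073]), np.float64(0.0012406772923166146))
[ 0.0042 -0.0004 -0.1061] [-0.0292  0.0057  0.7074]
```

Request:
apply_moves --delta_pos '[[-0.02,0,0.35],[-0.02,0,0.35],[-0.02,0,0.35],[-0.02,0,0.35],[-0.02,0,0.35]]' --twist '[[0,0,0],[0,0,0],[0,0,0],[0,0,0],[0,0,0]]' --grip '[-0.2,-0.2,-0.2,-0.2,-0.2]'

```text
clock: 2.2
eef_pos: [0.498, 0.2258, 0.0827]
ee_rot: [[-0.955, 0.296, 0.003], [0.296, 0.955, 0.002], [-0.002, 0.003, -1.0]]
contact_force: [-0.8, 0.1, 0.1]
width: 0.0566
grip_force: 0.0
```

Run:
```python
from h import *
for k in range(2):
    s=manip.observe();I=manip.grab_frame("wrist")
    c=cam("wrist",s);print(s["eef_pos"])
    K,o,R=c
    q=R.T@(np.array([.497,.224,.018])-o);u=(K@[q[0],-q[1],-q[2]]);u=u[:2]/u[2];x,y=map(int,u)
    a=blob(I,(0,0,190),(180,40,255),(x-30,y-30,x+30,y+22));p=plane(c,a[0],.018)
    print(u,a,p,tri(c,a[0],cam("top"),(248.8,186.1)))
    d=np.array([p[0],p[1],.0255])-s["eef_pos"];print(d,move(s,d))
```

```text
[0.498  0.2258 0.0827]
[320.781  205.2439] (array([321.3031, 205.3488]), array([ 301,  186,   41,   40, 1247], dtype=int32)) [0.4972 0.2244 0.018 ] (array([0.4987, 0.2239, 0.0132]), np.float64(4.929049454757946e-05))
[-0.0008 -0.0014 -0.0572] [ 0.0032 -0.0115  0.3815]
[0.498  0.2255 0.0826]
[321.1522 205.23  ] (array([321.7957, 205.3854]), array([ 302,  186,   41,   40, 1243], dtype=int32)) [0.4973 0.2245 0.018 ] (array([0.4987, 0.224 , 0.0131]), np.float64(0.00016208965089457115))
[-0.0007 -0.001  -0.0571] [ 0.0033 -0.0087  0.3804]
```

Request:
apply_moves --delta_pos '[[0,-0.01,0.25],[0,-0.01,0.3],[0,-0.01,0.375],[0,-0.01,0.375],[0,-0.01,0.375]]' --twist '[[0,0,0],[0,0,0],[0,0,0],[0,0,0],[0,0,0]]' --grip '[-0.2,-0.2,-0.2,-0.2,-0.2]'

```text
clock: 2.8
eef_pos: [0.4971, 0.2231, 0.0249]
ee_rot: [[-0.955, 0.297, 0.001], [0.297, 0.955, 0.0], [-0.0, 0.0, -1.0]]
contact_force: [0.6, -0.2, -0.3]
width: 0.0565
grip_force: 0.0
```

Request:
apply_moves --delta_pos '[[0,0,0],[0,0,0],[0,0,0],[0,0,0],[0,0,0]]' --twist '[[0,0,0],[0,0,0],[0,0,0],[0,0,0],[0,0,0]]' --grip '[0.5,0.5,0.5,0.5,0.5]' --force 15

```text
clock: 3.3
eef_pos: [0.4967, 0.223, 0.0246]
ee_rot: [[-0.955, 0.297, 0.0], [0.297, 0.955, 0.0], [-0.0, 0.0, -1.0]]
contact_force: [0.0, 0.0, -0.2]
width: 0.0237
grip_force: 0.0
```

Run:
```python
from h import *
I=manip.grab_frame("wrist");S=manip.grab_frame("side")
cv2.imwrite("pics/w2.png",np.hstack([cv2.resize(I[100:300,170:470],(400,267)),cv2.resize(S[200:350,150:375],(400,267))])[:,:,::-1])
```

```text
(no output)
```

View pics/w2.png

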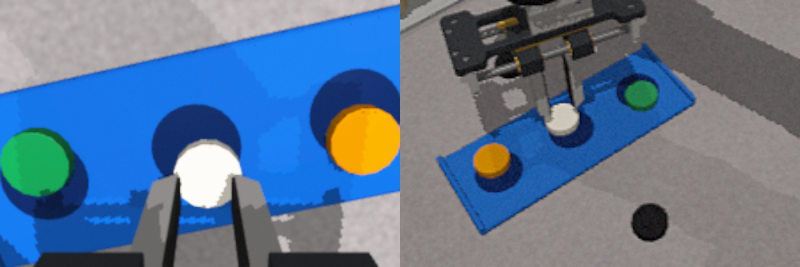

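Run:
```python
from h import *
s=manip.observe();I=manip.grab_frame("wrist");S=manip.grab_frame("side")
c=cam("wrist",s);print(s["eef_pos"],s["contact_force"],s["width"])
h=cv2.cvtColor(I,cv2.COLOR_RGB2HSV);m=cv2.inRange(h,np.array((0,0,190)),np.array((180,40,255)));m[:,:290]=0;m[:,360:]=0;m[:190]=0;m[270:]=0
cn=max(cv2.findContours(m,0,2)[0],key=cv2.contourArea);print(cv2.boundingRect(cn))
x,y,w,hh=cv2.boundingRect(cn)
for z in(.008,.013,.018,.023,.03):print(z,[plane(c,(a,b),z) for a,b in((x,y+w/2),(x+w,y+w/2),(x+w/2,y))])
b=blob(S,(0,0,150),(180,60,255),(225,250,260,285));print(b)
K,o,R=c
for tip in(-.012,.012):
  q=R.T@(s["eef_pos"]+s["ee_rot"]@[0,tip,.014]-o);u=K@[q[0],-q[1],-q[2]];print("tip",u[:2]/u[2])
```

```text
[0.4967 0.2229 0.0245] [-0.3335 -0.6356  0.0438] 0.02338934972383446
(301, 208, 50, 48)
0.008 [array([0.497 , 0.2059, 0.008 ]), array([0.5078, 0.2407, 0.008 ]), array([0.484, 0.229, 0.008])]
0.013 [array([0.4951, 0.2069, 0.013 ]), array([0.5056, 0.2409, 0.013 ]), array([0.4825, 0.2294, 0.013 ])]
0.018 [array([0.4932, 0.2079, 0.018 ]), array([0.5035, 0.2411, 0.018 ]), array([0.4809, 0.2299, 0.018 ])]
0.023 [array([0.4913, 0.2089, 0.023 ]), array([0.5013, 0.2412, 0.023 ]), array([0.4793, 0.2303, 0.023 ])]
0.03 [array([0.4887, 0.2103, 0.03  ]), array([0.4983, 0.2415, 0.03  ]), array([0.4771, 0.231 , 0.03  ])]
(array([241.122 , 265.6195]), array([232, 258,  19,  16, 205], dtype=int32))
tip [306.4519 227.477 ]
tip [339.9317 227.49  ]
```

Run:
```python
from h import *
I=manip.grab_frame("wrist");S=manip.grab_frame("side")
cv2.imwrite("pics/w3.png",np.hstack([cv2.resize(I[180:280,270:380],(400,364),interpolation=cv2.INTER_CUBIC),cv2.resize(S[220:300,200:288],(400,364),interpolation=cv2.INTER_CUBIC)])[:,:,::-1])
```

```text
(no output)
```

View pics/w3.png

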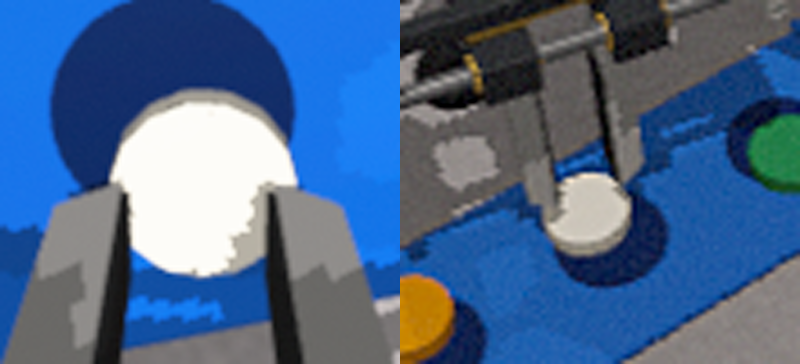

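The zoom shows the fingertips over the disc, not around it: wrist tips at about (305,232) and (344,232), side-view tips at about (233,266) and (250,260). I'll check the tip height from both views.

Run:
```python
from h import *
s=manip.observe();c=cam("wrist",s);cs=cam("side")
print(s["joint_positions"],s["eef_pos"])
def proj(c,p):
    K,o,R=c;q=R.T@(np.array(p)-o);q=K@[q[0],-q[1],-q[2]];return q[:2]/q[2]
for dz in(.014,0,-.0175):
  for y in(.0117,.0242,-.0117,-.0242):
    for x in(.008,-.008):
      p=s["eef_pos"]+s["ee_rot"]@[x,y,dz];print(dz,y,x,proj(c,p),proj(cs,p))
```

```text
[-28.8672  41.7521   2.6663 111.6344  -3.9588  26.7035  49.3655] [0.4967 0.2229 0.0244]
0.014 0.0117 0.008 [339.6814 216.9739] [235.802  272.0252]
0.014 0.0117 -0.008 [339.3485 237.7919] [233.2492 265.6406]
0.014 0.0242 0.008 [357.2978 216.9812] [229.3797 274.3406]
0.014 0.0242 -0.008 [356.6065 237.7982] [226.8976 267.894 ]
0.014 -0.0117 0.008 [306.6996 216.9603] [247.6523 267.7528]
0.014 -0.0117 -0.008 [307.0377 237.7802] [244.9713 261.4817]
0.014 -0.0242 0.008 [289.079 216.953] [253.8925 265.5031]
0.014 -0.0242 -0.008 [289.7756 237.7739] [251.145  259.2913]
0 0.0117 0.008 [340.7175 224.115 ] [234.9424 267.6727]
0 0.0117 -0.008 [340.3409 246.1101] [232.369  261.2653]
0 0.0242 0.008 [359.4855 224.1225] [228.4341 269.9953]
0 0.0242 -0.008 [358.7028 246.1164] [225.9332 263.5249]
0 -0.0117 0.008 [305.5792 224.1011] [246.9495 263.3879]
0 -0.0117 -0.008 [305.9632 246.0984] [244.2443 257.0957]
0 -0.0242 0.008 [286.8063 224.0937] [253.271 261.132]
0 -0.0242 -0.008 [287.5966 246.0921] [250.4977 254.9001]
-0.0175 0.0117 0.008 [342.2201 234.4715] [233.8368 262.0747]
-0.0175 0.0117 -0.008 [341.7754 258.1345] [231.2373 255.64  ]
-0.0175 0.0242 0.008 [362.6584 234.4791] [227.2176 264.4057]
-0.0175 0.0242 -0.008 [361.7329 258.1408] [224.6931 257.9068]
-0.0175 -0.0117 0.008 [303.9542 234.4573] [246.0457 257.7754]
-0.0175 -0.0117 -0.008 [304.4098 258.1228] [243.31   251.4582]
-0.0175 -0.0242 0.008 [283.5102 234.4497] [252.472  255.5124]
-0.0175 -0.0242 -0.008 [284.4468 258.1165] [249.6658 249.2567]
```

Request:
apply_moves --delta_pos '[[0,0,0],[0,0,0],[0,0,0],[0,0,0.02],[0,0,0.03]]' --twist '[[0,0,0],[0,0,0],[0,0,0],[0,0,0],[0,0,0]]' --grip '[-0.2,-0.2,-0.2,-0.2,-0.2]'

```text
clock: 4.1
eef_pos: [0.4965, 0.2229, 0.0196]
ee_rot: [[-0.955, 0.297, -0.0], [0.297, 0.955, -0.0], [0.0, -0.0, -1.0]]
contact_force: [0.0, 0.0, 0.3]
width: 0.0557
grip_force: 0.0
```

Request:
apply_moves --delta_pos '[[0,0,0.01],[0,0,0.02],[0,0,0.03],[0,0,0.03]]' --twist '[[0,0,0],[0,0,0],[0,0,0],[0,0,0]]' --grip '[-0.2,-0.2,-0.2,-0.2]'

```text
clock: 4.5
eef_pos: [0.4965, 0.2229, 0.0152]
ee_rot: [[-0.955, 0.297, -0.0], [0.297, 0.955, -0.0], [0.0, -0.0, -1.0]]
contact_force: [0.2, 0.2, 0.3]
width: 0.0563
grip_force: 0.0
```

Request:
apply_moves --delta_pos '[[0,0,0.01],[0,0,0.02],[0,0,0.03],[0,0,0.03]]' --twist '[[0,0,0],[0,0,0],[0,0,0],[0,0,0]]' --grip '[-0.2,-0.2,-0.2,-0.2]'

```text
clock: 4.9
eef_pos: [0.4965, 0.2229, 0.0107]
ee_rot: [[-0.955, 0.297, -0.0], [0.297, 0.955, -0.0], [0.0, -0.0, -1.0]]
contact_force: [0.4, 0.7, 0.3]
width: 0.0563
grip_force: 0.0
```

Request:
apply_moves --delta_pos '[[0,0,0.01],[0,0,0.02],[0,0,0.03],[0,0,0.03]]' --twist '[[0,0,0],[0,0,0],[0,0,0],[0,0,0]]' --grip '[-0.2,-0.2,-0.2,-0.2]'

```text
clock: 5.3
eef_pos: [0.4965, 0.2229, 0.0062]
ee_rot: [[-0.955, 0.297, -0.0], [0.297, 0.955, -0.0], [0.0, -0.0, -1.0]]
contact_force: [-0.9, 0.2, -0.3]
width: 0.0563
grip_force: 0.0
```

Request:
apply_moves --delta_pos '[[0,0,0.01],[0,0,0.02],[0,0,0.03],[0,0,0.03]]' --twist '[[0,0,0],[0,0,0],[0,0,0],[0,0,0]]' --grip '[-0.2,-0.2,-0.2,-0.2]'

```text
clock: 5.7
eef_pos: [0.4965, 0.2229, 0.0017]
ee_rot: [[-0.955, 0.297, -0.0], [0.297, 0.955, -0.0], [0.0, -0.0, -1.0]]
contact_force: [0.1, -0.2, 0.4]
width: 0.0566
grip_force: 0.0
```

Request:
apply_moves --delta_pos '[[0,0,0.01],[0,0,0.02],[0,0,0.02]]' --twist '[[0,0,0],[0,0,0],[0,0,0]]' --grip '[-0.2,-0.2,-0.2]'

```text
clock: 6.0
eef_pos: [0.4965, 0.2229, -0.0013]
ee_rot: [[-0.955, 0.297, -0.0], [0.297, 0.955, -0.0], [0.0, -0.0, -1.0]]
contact_force: [-0.4, -0.2, 0.0]
width: 0.0566
grip_force: 0.0
```

Request:
apply_moves --delta_pos '[[0,0,0.01],[0,0,0.01]]' --twist '[[0,0,0],[0,0,0]]' --grip '[-0.2,-0.2]'

```text
clock: 6.2
eef_pos: [0.4966, 0.2229, -0.0027]
ee_rot: [[-0.955, 0.297, -0.0], [0.297, 0.955, -0.0], [0.0, -0.0, -1.0]]
contact_force: [0.5, -0.7, 0.9]
width: 0.0565
grip_force: 0.0
```

Request:
apply_moves --delta_pos '[[0,0,0.01],[0,0,0.01]]' --twist '[[0,0,0],[0,0,0]]' --grip '[-0.2,-0.2]'

```text
clock: 6.4
eef_pos: [0.4968, 0.223, -0.004]
ee_rot: [[-0.955, 0.297, 0.0], [0.297, 0.955, 0.0], [-0.0, 0.0, -1.0]]
contact_force: [0.8, -0.3, 1.3]
width: 0.0564
grip_force: 1.0
```

Run:
```python
from h import *
S=manip.grab_frame("side");I=manip.grab_frame("wrist");print(manip.observe()["eef_pos"])
cv2.imwrite("pics/w4.png",np.hstack([cv2.resize(I[180:280,270:380],(400,364),interpolation=cv2.INTER_CUBIC),cv2.resize(S[220:300,200:288],(400,364),interpolation=cv2.INTER_CUBIC)])[:,:,::-1])
```

```text
[ 0.4968  0.223  -0.004 ]
```

View pics/w4.png

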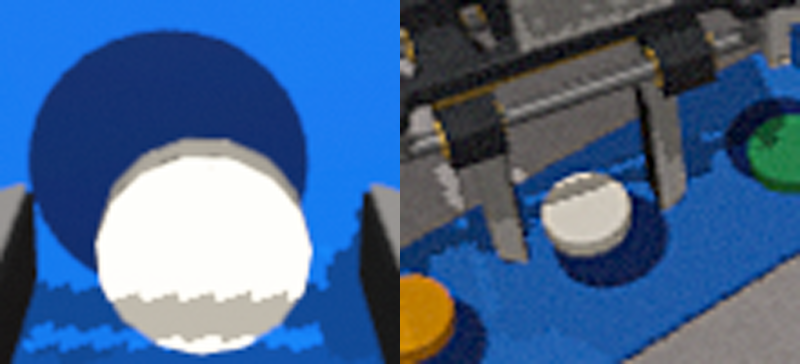

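Left panel: the disc lies between the fingers. Right panel: the tips stand on the tray at about (515,258) and (668,205). The tips touch the tray with the reported TCP at z = -0.004, so they end about 12 mm short of the reported TCP, not 14 mm ahead of it. I'll use this measured offset, lift slightly and grip.

Request:
apply_moves --delta_pos '[[0,0,-0.015],[0,0,-0.015],[0,0,-0.015],[0,0,-0.015],[0,0,-0.015]]' --twist '[[0,0,0],[0,0,0],[0,0,0],[0,0,0],[0,0,0]]' --grip '[-0.2,0.6,0.6,0.6,0.6]' --force 20

```text
clock: 7.0
eef_pos: [0.4966, 0.2229, -0.0019]
ee_rot: [[-0.955, 0.297, -0.0], [0.297, 0.955, -0.0], [0.0, -0.0, -1.0]]
contact_force: [-0.5, 0.5, -0.1]
width: 0.035
grip_force: 20.0
```

Request:
apply_moves --delta_pos '[[0,0,-0.4],[0,0,-0.9],[0,0,-0.9],[0,0,-0.9],[0,0,-0.9]]' --twist '[[0,0,0],[0,0,0],[0,0,0],[0,0,0],[0,0,0]]' --grip '[0.6,0.6,0.6,0.6,0.6]'

```text
clock: 7.5
eef_pos: [0.4968, 0.2231, 0.1337]
ee_rot: [[-0.955, 0.297, 0.001], [0.297, 0.955, 0.001], [-0.001, 0.001, -1.0]]
contact_force: [0.8, 0.2, -0.0]
width: 0.0354
grip_force: 20.0
```

Request:
apply_moves --delta_pos '[[-0.51,-0.75,0],[-0.51,-0.75,0],[-0.51,-0.75,0],[-0.51,-0.75,0]]' --twist '[[0,0,0],[0,0,0],[0,0,0],[0,0,0]]' --grip '[0.6,0.6,0.6,0.6]'

```text
clock: 7.9
eef_pos: [0.5364, 0.0853, 0.1313]
ee_rot: [[-0.952, 0.306, -0.003], [0.306, 0.952, -0.005], [0.001, -0.005, -1.0]]
contact_force: [-0.7, -0.8, -0.3]
width: 0.0351
grip_force: 20.0
```

Request:
apply_moves --delta_pos '[[-0.51,-0.75,0],[-0.51,-0.75,0],[-0.51,-0.75,0],[-0.51,-0.75,0]]' --twist '[[0,0,0],[0,0,0],[0,0,0],[0,0,0]]' --grip '[0.6,0.6,0.6,0.6]'

```text
clock: 8.3
eef_pos: [0.5757, -0.0438, 0.1314]
ee_rot: [[-0.952, 0.305, -0.002], [0.305, 0.952, -0.003], [0.001, -0.004, -1.0]]
contact_force: [-0.9, -0.3, 0.2]
width: 0.0351
grip_force: 20.0
```

Request:
apply_moves --delta_pos '[[-0.51,-0.75,0],[-0.51,-0.75,0],[-0.51,-0.75,0],[-0.51,-0.75,0],[-0.51,-0.75,0]]' --twist '[[0,0,-0.12],[0,0,-0.12],[0,0,-0.12],[0,0,-0.12],[0,0,-0.12]]' --grip '[0.6,0.6,0.6,0.6,0.6]'

```text
clock: 8.8
eef_pos: [0.6145, -0.1659, 0.1313]
ee_rot: [[-0.993, 0.122, -0.003], [0.122, 0.993, 0.002], [0.003, 0.002, -1.0]]
contact_force: [0.2, 0.9, -1.6]
width: 0.0351
grip_force: 20.0
```

Run:
```python
from h import *
manip.grab_frame("side");s=manip.observe();I=manip.grab_frame("wrist");T=manip.grab_frame("top")
print(s["eef_pos"],s["ee_rot"],s["width"])
np.savez("s5.npz",p=s["eef_pos"],r=s["ee_rot"])
cv2.imwrite("pics/w5.png",I[:,:,::-1]);cv2.imwrite("pics/t5.png",T[:,:,::-1])
```

```text
[ 0.6146 -0.1644  0.1316] [[-0.9928  0.1195 -0.0027]
 [ 0.1195  0.9928  0.0028]
 [ 0.0031  0.0025 -1.    ]] 0.03471092376456333
```

View pics/w5.png

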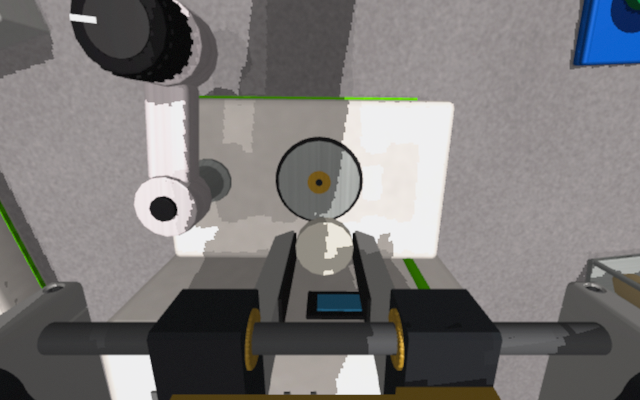

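The wrist view shows the crystal at (319,182), the held disc level between the fingers at (324,247), the post top at (163,208) and the knob at the upper left, around (115,30).

Run:
```python
from h import *
s0=np.load("s5.npz");s={"eef_pos":s0["p"],"ee_rot":s0["r"]}
I=cv2.imread("pics/w5.png")[:,:,::-1].copy();T=cv2.imread("pics/t5.png")[:,:,::-1].copy()
c=cam("wrist",s);ct=cam("top");cs=cam("side")
a=blob(I,(8,90,60),(30,255,255),(300,160,340,200));print(a)
print("crystal",plane(c,a[0],.066),plane(ct,(432.44,132.86),.066),plane(cs,(349.4,138.8),.066),tri(c,a[0],ct,(432.44,132.86)))
b=blob(I,(0,0,0),(180,255,50),(145,190,185,225));print("posthole",b,tri(c,b[0],ct,(495,129)))
for z in(.14,.15,.16):print(z,plane(c,b[0],z),plane(ct,(495,129),z))
for v in(.02,.022):
  p=plane(c,(324,247),s["eef_pos"][2]+v);print("disc",p, s["ee_rot"].T@(p-s["eef_pos"]))
```

```text
(array([318.6987, 182.0156]), array([308, 171,  23,  23, 385], dtype=int32))
crystal [ 0.593  -0.1658  0.066 ] [ 0.5932 -0.1669  0.066 ] [ 0.5905 -0.1668  0.066 ] (array([ 0.5919, -0.1656,  0.0715]), np.float64(0.00023147600440055684))
posthole (array([163.0975, 208.5041]), array([150, 197,  27,  24, 482], dtype=int32)) (array([ 0.5804, -0.2598,  0.143 ]), np.float64(0.00013441340502202048))
0.14 [ 0.5812 -0.2615  0.14  ] [ 0.581 -0.261  0.14 ]
0.15 [ 0.5786 -0.2557  0.15  ] [ 0.5788 -0.257   0.15  ]
0.16 [ 0.576  -0.2499  0.16  ] [ 0.5766 -0.2529  0.16  ]
disc [ 0.614  -0.1639  0.1516] [ 0.0007  0.0005 -0.02  ]
disc [ 0.6131 -0.1638  0.1536] [ 0.0017  0.0005 -0.022 ]
```

Request:
apply_moves --delta_pos '[[0.14,-0.033,0.1],[0.14,-0.033,0.25],[0.14,-0.033,0.37],[0.14,-0.033,0.37],[0.14,-0.033,0.37]]' --twist '[[0,0,0],[0,0,0],[0,0,0],[0,0,0],[0,0,0]]' --grip '[0.6,0.6,0.6,0.6,0.6]'

```text
clock: 9.45
eef_pos: [0.5942, -0.1683, 0.0779]
ee_rot: [[-0.993, 0.12, -0.0], [0.12, 0.993, 0.001], [0.0, 0.001, -1.0]]
contact_force: [0.4, -0.1, 0.3]
width: 0.0351
grip_force: 20.0
```

Run:
```python
from h import *
manip.grab_frame("side");s=manip.observe();I=manip.grab_frame("wrist")
c=cam("wrist",s);print(s["eef_pos"],s["ee_rot"],s["contact_force"])
K,o,R=c
# plate: dark ring rim -> fit ellipse ; disc: held
p=s["eef_pos"]+[0,0,.02];q=R.T@(p-o);u=K@[q[0],-q[1],-q[2]];print("disc exp",u[:2]/u[2])
q=R.T@(np.array([.5925,-.1663,.066])-o);u=K@[q[0],-q[1],-q[2]];print("crystal exp",u[:2]/u[2])
d=np.array([.5932,-.1667,.075])-s["eef_pos"];print(d,move(s,d))
cv2.imwrite("pics/w6.png",cv2.resize(I[130:290,200:440],(720,480),interpolation=cv2.INTER_CUBIC)[:,:,::-1])
```

```text
[ 0.5948 -0.1688  0.0784] [[-0.9928  0.12    0.001 ]
 [ 0.12    0.9928  0.0002]
 [-0.001   0.0003 -1.    ]] [ 0.2714  0.1684 -0.4413]
disc exp [323.265  248.0977]
crystal exp [326.4379 224.841 ]
[-0.0016  0.0021 -0.0034] [0.012  0.0125 0.0228]
```

View pics/w6.png

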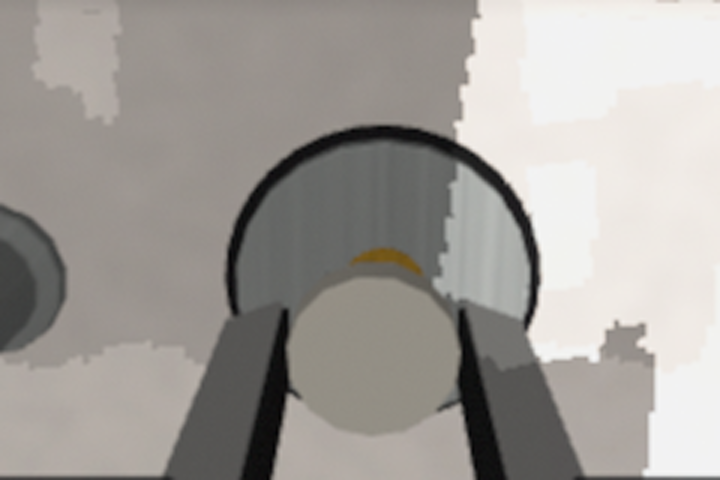

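The zoom shows the plate rim centred at column 383 and the held disc at column 374, row 352. The crystal edge is just visible at (385,260), so the disc is about 2 mm off and I'll correct that on the way down.

Request:
apply_moves --delta_pos '[[0.012,0.013,0],[0.012,0.013,0.05],[0.012,0.013,0.1],[0.012,0.013,0.125],[0.012,0.013,0.125]]' --twist '[[0,0,0],[0,0,0],[0,0,0],[0,0,0],[0,0,0]]' --grip '[0.6,0.6,0.6,0.6,0.6]'

```text
clock: 10.05
eef_pos: [0.5917, -0.1676, 0.0579]
ee_rot: [[-0.993, 0.122, -0.002], [0.122, 0.993, 0.0], [0.002, 0.0, -1.0]]
contact_force: [1.3, -0.3, 0.7]
width: 0.0355
grip_force: 20.0
```

Request:
apply_moves --delta_pos '[[0,0,0.007],[0,0,0.013],[0,0,0.013]]' --twist '[[0,0,0],[0,0,0],[0,0,0]]' --grip '[0.6,0.6,0.6]'

```text
clock: 10.35
eef_pos: [0.5925, -0.1678, 0.057]
ee_rot: [[-0.993, 0.122, 0.0], [0.122, 0.993, 0.0], [-0.0, 0.0, -1.0]]
contact_force: [0.3, -0.8, 0.0]
width: 0.0351
grip_force: 20.0
```

Request:
apply_moves --delta_pos '[[0,0,0.007],[0,0,0.007]]' --twist '[[0,0,0],[0,0,0]]' --grip '[0.6,0.6]'

```text
clock: 10.55
eef_pos: [0.5927, -0.1678, 0.0561]
ee_rot: [[-0.993, 0.122, 0.0], [0.122, 0.993, -0.0], [-0.0, -0.0, -1.0]]
contact_force: [0.5, -0.4, 1.5]
width: 0.0354
grip_force: 20.0
```

Request:
apply_moves --delta_pos '[[0,0,0.007],[0,0,0.007]]' --twist '[[0,0,0],[0,0,0]]' --grip '[0.6,0.6]'

```text
clock: 10.75
eef_pos: [0.5928, -0.1678, 0.0561]
ee_rot: [[-0.993, 0.122, 0.001], [0.122, 0.993, -0.0], [-0.001, -0.0, -1.0]]
contact_force: [-2.3, 0.4, 8.2]
width: 0.035
grip_force: 20.0
```

Request:
apply_moves --delta_pos '[[0,0,-0.007],[0,0,-0.007],[0,0,-0.007],[0,0,-0.007],[0,0,-0.007]]' --twist '[[0,0,0],[0,0,0],[0,0,0],[0,0,0],[0,0,0]]' --grip '[0.6,-0.1,-0.1,-0.1,-0.1]'

```text
clock: 11.25
eef_pos: [0.5924, -0.1677, 0.0557]
ee_rot: [[-0.993, 0.121, -0.0], [0.121, 0.993, 0.0], [0.0, 0.0, -1.0]]
contact_force: [0.3, -0.1, 0.0]
width: 0.0517
grip_force: 0.0
```

Request:
apply_moves --delta_pos '[[0,0,-0.1],[0,0,-0.3],[0,0,-0.6],[0,0,-0.85],[0,0,-0.85]]' --twist '[[0,0,0],[0,0,0],[0,0,0],[0,0,0],[0,0,0]]' --grip '[-0.1,-0.1,-0.1,-0.1,-0.1]'

```text
clock: 11.75
eef_pos: [0.5965, -0.1689, 0.1903]
ee_rot: [[-0.992, 0.122, 0.011], [0.122, 0.993, -0.003], [-0.012, -0.001, -1.0]]
contact_force: [0.8, -0.1, 0.1]
width: 0.0518
grip_force: 0.0
```

Run:
```python
from h import *
manip.grab_frame("side");s=manip.observe();I=manip.grab_frame("wrist")
c=cam("wrist",s);print(s["eef_pos"],s["width"],s["clock"])
K,o,R=c
def proj(p):q=R.T@(np.array(p)-o);u=K@[q[0],-q[1],-q[2]];return u[:2]/u[2]
u=proj([.5925,-.1663,.066]);x,y=map(int,u);print(u)
h=cv2.cvtColor(I,cv2.COLOR_RGB2HSV)
cv2.imwrite("pics/w7.png",cv2.resize(I[y-60:y+60,x-80:x+80],(640,480),interpolation=cv2.INTER_CUBIC)[:,:,::-1]);print(x-80,y-60)
np.savez("s7.npz",p=s["eef_pos"],r=s["ee_rot"]);cv2.imwrite("pics/w7f.png",I[:,:,::-1])
```

```text
[ 0.5947 -0.1683  0.1874] 0.051588870989997794 11.8
[325.2724 186.3605]
245 126
```

View pics/w7.png

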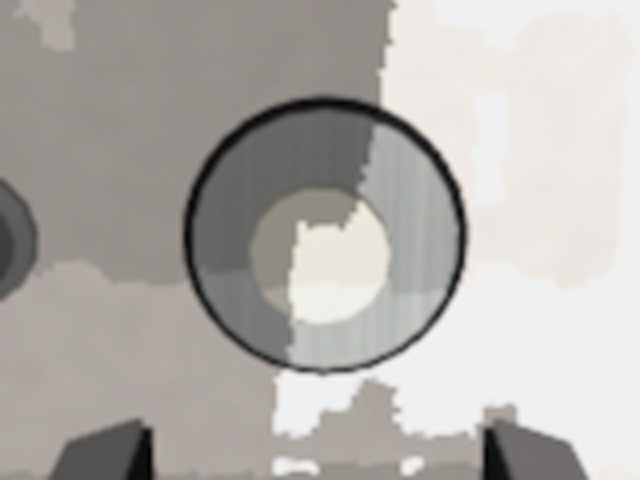

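The disc lies flat on the plate: plate centre at (325,235) and disc at (320,256) in the crop. I'll convert this and plan the swing.

Run:
```python
from h import *
s0=np.load("s7.npz");s={"eef_pos":s0["p"],"ee_rot":s0["r"]};c=cam("wrist",s)
print("plate",plane(c,(326.4,184.75),.066),"disc",plane(c,(325,190),.076))
T=manip.grab_frame("top");ct=cam("top")
a=blob(T,(0,0,0),(180,255,60),(470,165,515,198));print(a,plane(ct,a[0],.165),plane(ct,a[0],.16))
print(plane(ct,(495,129),.143))
s=manip.observe();print(s["eef_pos"],s["ee_rot"],s["joint_positions"])
```

```text
plate [ 0.5909 -0.1649  0.066 ] disc [ 0.5937 -0.1668  0.076 ]
(array([486.9484, 179.2717]), array([476, 168,  28,  24, 368], dtype=int32)) [ 0.488  -0.2338  0.165 ] [ 0.4884 -0.2357  0.16  ]
[ 0.5803 -0.2598  0.143 ]
[ 0.5921 -0.1676  0.1837] [[-0.9926  0.1215 -0.    ]
 [ 0.1215  0.9926  0.    ]
 [ 0.      0.     -1.    ]] [13.6764 33.6239 -0.7782 93.3674  0.5377 53.0147 95.728 ]
```

Request:
apply_moves --delta_pos '[[0.68,-0.9,0],[0.68,-0.9,0],[0.68,-0.9,0],[0.68,-0.9,0],[0.68,-0.9,0]]' --twist '[[0,0,0],[0,0,0],[0,0,0],[0,0,0],[0,0,0]]' --grip '[1,1,1,1,1]' --force 20

```text
clock: 12.4
eef_pos: [0.4707, -0.2922, 0.1821]
ee_rot: [[-0.992, 0.128, -0.004], [0.128, 0.992, 0.0], [0.004, -0.0, -1.0]]
contact_force: [-0.4, 0.4, 0.6]
width: 0.0147
grip_force: 0.0
```

Request:
apply_moves --delta_pos '[[0,0,0.2],[0,0,0.46],[0,0,0.46],[0,0,0.46]]' --twist '[[0,0,0],[0,0,0],[0,0,0],[0,0,0]]' --grip '[1,1,1,1]'

```text
clock: 12.8
eef_pos: [0.4751, -0.2878, 0.1138]
ee_rot: [[-0.993, 0.12, -0.002], [0.12, 0.993, 0.002], [0.002, 0.002, -1.0]]
contact_force: [0.0, -0.3, 0.3]
width: 0.0004
grip_force: 0.0
```

Run:
```python
from h import *
s=manip.observe();p=s["eef_pos"];R=s["ee_rot"];print(p,R,s["width"],s["contact_force"])
P=np.array([.580,-.260]);th0=np.radians(165.1);thh=np.radians(82.4)
tx,ty=R[:2,0],R[:2,1]
for th in np.linspace(th0,thh,12):
    t=np.array([np.sin(th),-np.cos(th)]);r=np.array([np.cos(th),np.sin(th)])
    e=.008*abs(t@tx)+.0125*abs(t@ty)
    q=P+.092*r-(.023+min(e,.0125))*t
    d=np.array([*(q-p[:2]),0]);print(np.degrees(th).round(0),q,(R.T@d/.15)[:2])
# disc check
T=manip.grab_frame("top");ct=cam("top")
g=cv2.cvtColor(T,cv2.COLOR_RGB2GRAY)[105:160,405:462];g=cv2.resize(g,None,fx=8,fy=8,interpolation=cv2.INTER_CUBIC)
for z,r,nm in((.066,.035,"plate"),(.076,.018,"disc")):
    R_=int(372.6*r/(.824-z)*8)
    C=cv2.HoughCircles(g,cv2.HOUGH_GRADIENT,1,20,param1=80,param2=15,minRadius=R_-8,maxRadius=R_+8)
    for c in (C[0][:3] if C is not None else []):
        print(nm,c,plane(ct,(405+(c[0]-3.5)/8,105+(c[1]-3.5)/8),z))
```

```text
[ 0.4751 -0.2878  0.1138] [[-0.9928  0.1198 -0.0019]
 [ 0.1198  0.9928  0.0018]
 [ 0.0021  0.0016 -1.    ]] 0.00038058477420040333 [ 0.0047 -0.3199  0.2797]
165.0 [ 0.482  -0.2707] [-0.0317  0.119 ]
158.0 [ 0.4814 -0.2577] [-0.0177  0.2041]
150.0 [ 0.4826 -0.2449] [-0.015   0.2902]
143.0 [ 0.4854 -0.2322] [-0.0236  0.376 ]
135.0 [ 0.4898 -0.2201] [-0.0434  0.4599]
128.0 [ 0.4958 -0.2086] [-0.0739  0.5405]
120.0 [ 0.5033 -0.1981] [-0.1147  0.6165]
112.0 [ 0.512  -0.1886] [-0.1651  0.6864]
105.0 [ 0.5224 -0.1802] [-0.2269  0.7502]
97.0 [ 0.5345 -0.1732] [-0.3018  0.8063]
90.0 [ 0.5477 -0.168 ] [-0.3848  0.8512]
82.0 [ 0.5613 -0.1647] [-0.4721  0.8837]
plate [209.5 231.5 143.3] [ 0.592  -0.1635  0.066 ]
plate [228.5 240.5 137.8] [ 0.5895 -0.1681  0.066 ]
```

Request:
apply_moves --delta_pos '[[-0.03,0.08,0],[-0.03,0.13,0],[-0.018,0.204,0],[-0.015,0.29,0],[-0.024,0.376,0]]' --twist '[[0,0,0],[0,0,0],[0,0,0],[0,0,0],[0,0,0]]' --grip '[1,1,1,1,1]'

```text
clock: 13.35
eef_pos: [0.4878, -0.2353, 0.1161]
ee_rot: [[-0.992, 0.122, 0.006], [0.122, 0.992, -0.004], [-0.006, -0.003, -1.0]]
contact_force: [2.5, -6.1, -0.2]
width: 0.0004
grip_force: 2.5
```

Request:
apply_moves --delta_pos '[[-0.02,0.084,0],[-0.05,0.164,0],[-0.091,0.24,0],[-0.141,0.31,0],[-0.203,0.374,0]]' --twist '[[0,0,0],[0,0,0],[0,0,0],[0,0,0],[0,0,0]]' --grip '[1,1,1,1,1]'

```text
clock: 13.85
eef_pos: [0.5217, -0.1804, 0.1143]
ee_rot: [[-0.993, 0.121, -0.003], [0.121, 0.993, 0.001], [0.003, 0.001, -1.0]]
contact_force: [-3.0, -2.8, -1.0]
width: 0.0007
grip_force: 1.4
```

Run:
```python
from h import *
T=manip.grab_frame("top");s=manip.observe();print(s["eef_pos"],s["contact_force"])
S=manip.grab_frame("side")
cv2.imwrite("pics/t8.png",np.hstack([cv2.resize(T[90:210,390:530],(400,343)),cv2.resize(S[80:200,300:440],(400,343))])[:,:,::-1])
```

```text
[ 0.5248 -0.178   0.1143] [1.7163 2.064  0.4702]
```

View pics/t8.png

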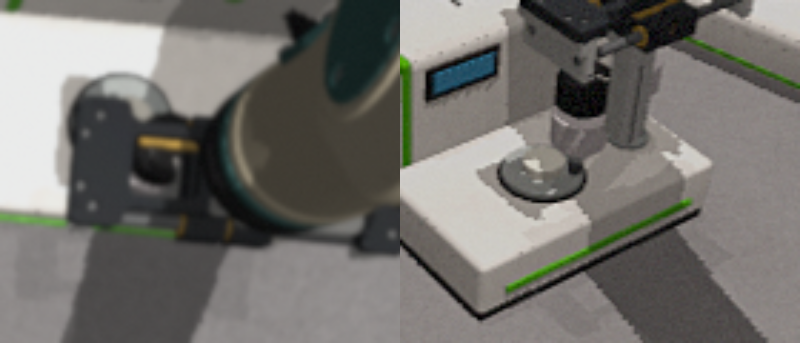

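The side view shows the head two-thirds of the way round. Its tip, at about (575,165) in the crop, is level with the plate edge, and the disc is the lighter patch in the plate's middle at about (545,160).

Request:
apply_moves --delta_pos '[[-0.04,0.03,0],[-0.075,0.056,0],[-0.115,0.08,0],[-0.158,0.101,0],[-0.19,0.115,0]]' --twist '[[0,0,0],[0,0,0],[0,0,0],[0,0,0],[0,0,0]]' --grip '[1,1,1,1,1]'

```text
clock: 14.45
eef_pos: [0.5531, -0.1679, 0.1142]
ee_rot: [[-0.993, 0.122, -0.0], [0.122, 0.993, 0.0], [0.0, 0.0, -1.0]]
contact_force: [-1.5, -1.5, -0.5]
width: 0.0003
grip_force: 1.3
```

Request:
apply_moves --delta_pos '[[-0.02,0.008,0],[-0.04,0.015,0],[-0.055,0.02,0],[-0.055,0.02,0]]' --twist '[[0,0,0],[0,0,0],[0,0,0],[0,0,0]]' --grip '[1,1,1,1]'

```text
clock: 14.85
eef_pos: [0.5594, -0.1665, 0.1142]
ee_rot: [[-0.993, 0.122, -0.004], [0.122, 0.993, 0.0], [0.004, -0.0, -1.0]]
contact_force: [-5.4, -1.6, 2.6]
width: 0.0007
grip_force: 2.7
```

Request:
apply_moves --delta_pos '[[-0.013,0,0],[-0.027,0,0],[-0.027,0,0]]' --twist '[[0,0,0],[0,0,0],[0,0,0]]' --grip '[1,1,1]'

```text
clock: 15.15
eef_pos: [0.5595, -0.1665, 0.1141]
ee_rot: [[-0.992, 0.122, -0.011], [0.122, 0.992, 0.002], [0.011, 0.0, -1.0]]
contact_force: [-12.4, 0.1, 10.2]
width: 0.0005
grip_force: 6.4
```

Request:
apply_moves --delta_pos '[[-0.013,0,0],[-0.027,0,0],[-0.027,0,0]]' --twist '[[0,0,0],[0,0,0],[0,0,0]]' --grip '[1,1,1]'

```text
clock: 15.45
eef_pos: [0.5595, -0.1664, 0.1139]
ee_rot: [[-0.992, 0.123, -0.019], [0.123, 0.992, 0.003], [0.019, 0.001, -1.0]]
contact_force: [-20.5, 2.3, 15.2]
width: 0.0005
grip_force: 10.1
```

Request:
apply_moves --delta_pos '[[0.06,0,0],[0.15,0,0],[0.15,0,-0.3],[0.15,0,-0.6],[0.15,0,-0.6]]' --twist '[[0,0,0],[0,0,0],[0,0,0],[0,0,0],[0,0,-0.1]]' --grip '[1,1,1,1,-0.4]'

```text
clock: 15.95
eef_pos: [0.5529, -0.1648, 0.211]
ee_rot: [[-0.999, -0.032, 0.015], [-0.032, 0.999, -0.003], [-0.015, -0.003, -1.0]]
contact_force: [0.4, 1.0, 0.1]
width: 0.0053
grip_force: 0.0
```

Request:
apply_moves --delta_pos '[[0,0,0],[0,0,0],[0,0,0],[0,0,0],[0,0,0]]' --twist '[[0,0,-0.5],[0,0,-0.5],[0,0,-0.5],[0,0,-0.5],[0,0,-0.5]]' --grip '[-0.4,-0.4,-0.4,-0.4,-0.4]'

```text
clock: 16.45
eef_pos: [0.5489, -0.1636, 0.2051]
ee_rot: [[-0.708, -0.707, 0.004], [-0.707, 0.708, 0.001], [-0.003, -0.002, -1.0]]
contact_force: [1.1, -0.2, -0.2]
width: 0.0456
grip_force: 0.0
```

Run:
```python
from h import *
s=manip.observe();print(s["eef_pos"],s["ee_rot"],s["joint_positions"],s["width"])
T=manip.grab_frame("top");cv2.imwrite("pics/t9.png",T[:,:,::-1])
```

```text
[ 0.5489 -0.1636  0.2051] [[-0.7075 -0.7067  0.004 ]
 [-0.7067  0.7075  0.0007]
 [-0.0033 -0.0024 -1.    ]] [ 22.9896  29.1615 -13.8536  98.742    8.3117  52.8808 140.7889] 0.04557275401678573
```

Request:
apply_moves --delta_pos '[[-0.19,-0.214,0],[-0.19,-0.214,0],[-0.19,-0.214,0],[-0.19,-0.214,0],[-0.19,-0.214,0]]' --twist '[[0,0,-0.16],[0,0,-0.16],[0,0,-0.16],[0,0,-0.16],[0,0,-0.16]]' --grip '[-0.4,-0.4,-0.4,-0.4,-0.4]'

```text
clock: 17.0
eef_pos: [0.5896, -0.1672, 0.2047]
ee_rot: [[-0.527, -0.85, 0.0], [-0.85, 0.527, -0.0], [-0.0, -0.0, -1.0]]
contact_force: [-0.2, 0.3, 0.6]
width: 0.0658
grip_force: 0.0
```

Run:
```python
from h import *
manip.grab_frame("top")
s=manip.observe();I=manip.grab_frame("wrist")
print(s["eef_pos"],s["ee_rot"],s["joint_positions"],s["width"])
c=cam("wrist",s);K,o,R=c
q=R.T@(np.array([.5925,-.166,.175])-o);u=K@[q[0],-q[1],-q[2]];u=u[:2]/u[2];x,y=map(int,u);print(u)
h=cv2.cvtColor(I,cv2.COLOR_RGB2HSV)
print(blob(I,(0,0,0),(180,255,70),(x-40,y-40,x+40,y+40)))
print(blob(I,(0,0,140),(180,60,255),(x-25,y-25,x+25,y+25)))
np.savez("s10.npz",p=s["eef_pos"],r=s["ee_rot"]);cv2.imwrite("pics/w10f.png",I[:,:,::-1])
cv2.imwrite("pics/w10.png",I[:,:,::-1])
```

```text
[ 0.5896 -0.1672  0.2047] [[-0.5265 -0.8502  0.0004]
 [-0.8502  0.5265 -0.0002]
 [-0.     -0.0004 -1.    ]] [ 23.7925  32.9212 -17.0836  92.1069  11.0344  56.6099 151.4347] 0.06572534372544743
[322.149  222.9021]
(array([321.0788, 217.4474]), array([ 290,  182,   60,   65, 2463], dtype=int32))
(array([301.7619, 242.    ]), array([297, 233,  17,  14, 105], dtype=int32))
```

Run:
```python
from h import *
s0=np.load("s10.npz");s={"eef_pos":s0["p"],"ee_rot":s0["r"]};c=cam("wrist",s)
I=cv2.imread("pics/w10.png");g=cv2.cvtColor(I,cv2.COLOR_BGR2GRAY)
# coarse dark map of region around the knob
print(g[150:260:6,270:380:6])
```

```text
[[148 147 161 161 153 137 141  93 238 237 237 238 238 239 238 239 239 216
  133]
 [148 146 114 138 135 134 136 128  40  57  37 154 237 237 238 237 238 236
  131]
 [147 149 148 138 136 134 135 137 102 178 180 186  44 238 237 236 237 237
  176]
 [147 148 147 114 138 135 133 137 198 183 179 181 185  70 236 238 237 236
  229]
 [148 147 147 145 136 137 226 228 229 128 153 179 184 183 149 236 236 237
  236]
 [148 147 146 148 111 137 133 133 136 112  94 164 180 178  37 236 236 236
  236]
 [180 148 147 133 102 135 135 109 136 134 132  92 169 185 133 237 234 236
  237]
 [178 148 146 146 102  92 129  12  13  13   8  95  94 176  96 236 234 236
  236]
 [211 154 169 170  86 114   9  13  15  15  10  12  20 175 138 239 239 237
  237]
 [230 171 170 170 132  13  20  15  16  17  16  18   7 143 240 239 240 239
  240]
 [148 171 171 170 166  14  14  30  31  32  31  16  15 165 239 240 240 239
  239]
 [148 166 169 166 142  17  29  32  32  34  31  76 146  12 239 239 239 239
  239]
 [205 206 215 229 160  17  31  32  32  32  31  32  16  15 239 240 239 239
  239]
 [128 237 238 239 239  16  30  31  31  28  31  31  15 164 240 239 239 239
  240]
 [ 18 198 237 239 240  17  15  31  31  30  31  28  16 240 239 239 240 239
   13]
 [ 14 127 236 238 240 240  14  15  28  29  17  15 224 239 239 239 239 239
   13]
 [ 12 127 190 237 239 239 239 177  18  20 146 239 239 239 239 239 239 239
   14]
 [ 10 128 130 232 239 239 240 239 239 239 239 239 239 240 239 239 239 240
   13]
 [ 11 129 131 170 237 239 239 240 239 240 239 239 239 240 239 239 239 239
   14]]
```

```bash
cat >> h.py <<'E'
def knobtop(I,s,z=.175,guess=(.5925,-.166)):
    c=cam("wrist",s);K,o,R=c
    q=R.T@(np.array([*guess,z])-o);u=K@[q[0],-q[1],-q[2]];u=u[:2]/u[2];x,y=map(int,u)
    g=cv2.cvtColor(I,cv2.COLOR_RGB2GRAY);m=cv2.inRange(g,24,60);w=np.zeros_like(m);w[y-32:y+32,x-32:x+32]=m[y-32:y+32,x-32:x+32]
    w=cv2.morphologyEx(w,cv2.MORPH_OPEN,np.ones((3,3)))
    k=max(cv2.findContours(w,0,2)[0],key=cv2.contourArea);h=cv2.convexHull(k)
    e=cv2.fitEllipse(h);M=cv2.moments(h);ce=(M["m10"]/M["m00"],M["m01"]/M["m00"])
    return u,e,ce,plane(c,e[0],z),plane(c,ce,z)
E
python3 - <<'E'
from h import *
s0=np.load("s10.npz");s={"eef_pos":s0["p"],"ee_rot":s0["r"]}
for v in knobtop(cv2.imread("pics/w10.png")[:,:,::-1].copy(),s):print(v)
E
```

```text
[322.149  222.9021]
((321.9410095214844, 223.65167236328125), (34.58180618286133, 36.62644958496094), 88.89228820800781)
(321.929779600205, 223.7247565351102)
[ 0.593  -0.1656  0.175 ]
[ 0.593  -0.1655  0.175 ]
```

Request:
apply_moves --delta_pos '[[-0.021,-0.014,0.1],[-0.021,-0.014,0.25],[-0.021,-0.014,0.4],[-0.021,-0.014,0.46],[-0.021,-0.014,0.46]]' --twist '[[0,0,0],[0,0,0],[0,0,0],[0,0,0],[0,0,0]]' --grip '[-0.4,-0.4,-0.4,-0.4,-0.4]'

```text
clock: 17.6
eef_pos: [0.592, -0.1653, 0.1335]
ee_rot: [[-0.525, -0.851, -0.003], [-0.851, 0.525, 0.001], [0.001, 0.003, -1.0]]
contact_force: [-0.5, 1.2, -0.1]
width: 0.0658
grip_force: 0.0
```

Request:
apply_moves --delta_pos '[[0,0,0],[0,0,0],[0,0,0],[0,0,0],[0,0,0]]' --twist '[[0,0,0],[0,0,0],[0,0,0],[0,0,0],[0,0,0]]' --grip '[0,0.3,0.3,0.3,0.3]' --force 25

```text
clock: 18.1
eef_pos: [0.5928, -0.1652, 0.1362]
ee_rot: [[-0.525, -0.851, -0.001], [-0.851, 0.525, 0.0], [-0.0, 0.001, -1.0]]
contact_force: [-2.7, 2.6, 5.7]
width: 0.0414
grip_force: 25.0
```

Run:
```python
from h import *
s=manip.observe();print(s["eef_pos"],s["ee_rot"][:,1],s["contact_force"],s["moment"],s["effort"],s["width"],s["joint_positions"][6])
```

```text
[ 0.5928 -0.1652  0.1362] [-0.8512  0.5248  0.0007] [-2.6532  2.642   5.6891] [ 0.5365  0.8522 -0.0603] [  0.4945 -50.4657  -2.2091 -16.8978   0.5683  -1.2362   0.0339] 0.041413488736284865 149.7058883201198
```

```bash
cat > m.py <<'E'
from h import *
v=[]
for k in range(4):
    s=manip.observe();v.append([s["moment"][2],s["effort"][6],*s["contact_force"],np.degrees(np.arctan2(s["ee_rot"][1,1],s["ee_rot"][0,1]))])
    if k<3: manip.grab_frame("side")
v=np.array(v);print(s["clock"],"Mz,e7,F,yaw",v.mean(0).round(3),"sd",v.std(0)[:2].round(3),s["eef_pos"],s["joint_positions"][6].round(1),s["grip_force"])
E
python3 m.py
```

```text
18.25 Mz,e7,F,yaw [ -0.025   0.035  -3.314   2.024   6.107 148.341] sd [0.023 0.   ] [ 0.5928 -0.1652  0.1362] 149.7 25.00152736902237
```

Request:
apply_moves --delta_pos '[[0,0,0],[0,0,0],[0,0,0],[0,0,0]]' --twist '[[0,0,0],[0,0,0.0218],[0,0,0.0436],[0,0,0.0436]]' --grip '[0.4,0.4,0.4,0.4]' --force 40

```text
clock: 18.65
eef_pos: [0.5928, -0.1652, 0.1362]
ee_rot: [[-0.58, -0.815, -0.001], [-0.815, 0.58, 0.0], [0.0, 0.001, -1.0]]
contact_force: [-3.5, 1.7, 6.0]
width: 0.0415
grip_force: 40.0
```

```bash
python3 m.py
```

```text
18.8 Mz,e7,F,yaw [  0.073  -0.138  -3.328   1.302   5.294 144.61 ] sd [0.016 0.057] [ 0.5929 -0.1652  0.1362] 146.7 40.00186800956726
```

Request:
apply_moves --delta_pos '[[0,0,0],[0,0,0],[0,0,0],[0,0,0],[0,0,0]]' --twist '[[0,0,0.0436],[0,0,0.0873],[0,0,0.1309],[0,0,0.1745],[0,0,0.1745]]' --grip '[0.4,0.4,0.4,0.4,0.4]'

```text
clock: 19.3
eef_pos: [0.5931, -0.1654, 0.1362]
ee_rot: [[-0.771, -0.637, -0.0], [-0.637, 0.771, -0.0], [0.0, -0.0, -1.0]]
contact_force: [-2.2, 2.1, 5.6]
width: 0.0408
grip_force: 40.0
```

```bash
python3 m.py
```

```text
19.45 Mz,e7,F,yaw [  0.074  -0.197  -2.35    1.383   5.384 129.628] sd [0.029 0.127] [ 0.5931 -0.1654  0.1362] 134.8 40.0017911195755
```

Request:
apply_moves --delta_pos '[[0,0,0],[0,0,0],[0,0,0],[0,0,0],[0,0,0]]' --twist '[[0,0,0.0436],[0,0,0.0873],[0,0,0.1309],[0,0,0.1745],[0,0,0.1745]]' --grip '[0.4,0.4,0.4,0.4,0.4]'

```text
clock: 19.95
eef_pos: [0.5932, -0.1657, 0.1362]
ee_rot: [[-0.909, -0.416, 0.0], [-0.416, 0.909, -0.0], [-0.0, -0.001, -1.0]]
contact_force: [-2.0, 1.1, 5.2]
width: 0.0414
grip_force: 40.0
```

```bash
python3 m.py
```

```text
20.1 Mz,e7,F,yaw [  0.084  -0.197  -2.089   0.888   5.704 114.653] sd [0.014 0.126] [ 0.5933 -0.1657  0.1362] 122.9 40.00162661075592
```

```bash
sed -i 's/"sd",v.std(0)\[:2\].round(3)/v[:,:2].round(3).tolist()/' m.py; python3 m.py
```

```text
20.25 Mz,e7,F,yaw [  0.109  -0.099  -2.679   1.019   5.656 114.678] [[0.069, -0.095], [0.107, -0.098], [0.097, -0.1], [0.163, -0.101]] [ 0.5933 -0.1657  0.1362] 122.9 40.00168740749359
```

Request:
apply_moves --delta_pos '[[0,0,0],[0,0,0],[0,0,0],[0,0,0],[0,0,0]]' --twist '[[0,0,0.0436],[0,0,0.0873],[0,0,0.1309],[0,0,0.1745],[0,0,0.1745]]' --grip '[0.4,0.4,0.4,0.4,0.4]'

```text
clock: 20.75
eef_pos: [0.5934, -0.166, 0.1362]
ee_rot: [[-0.986, -0.167, 0.001], [-0.167, 0.986, -0.001], [-0.0, -0.001, -1.0]]
contact_force: [-2.9, 0.5, 4.8]
width: 0.0413
grip_force: 40.0
```

```bash
python3 m.py
```

```text
20.9 Mz,e7,F,yaw [ 0.093 -0.192 -2.489  0.403  5.189 99.649] [[0.102, -0.391], [0.091, -0.172], [0.082, -0.109], [0.097, -0.096]] [ 0.5934 -0.166   0.1362] 111.0 40.00152111053467
```

Request:
apply_moves --delta_pos '[[0,0,0],[0,0,0],[0,0,0],[0,0,0],[0,0,0]]' --twist '[[0,0,0.0436],[0,0,0.0873],[0,0,0.1309],[0,0,0.1745],[0,0,0.1745]]' --grip '[0.4,0.4,0.4,0.4,0.4]'

```text
clock: 21.4
eef_pos: [0.5934, -0.1663, 0.1362]
ee_rot: [[-0.996, 0.094, 0.001], [0.094, 0.996, -0.001], [-0.001, -0.001, -1.0]]
contact_force: [-2.2, -0.0, 5.1]
width: 0.0411
grip_force: 40.0
```

```bash
python3 m.py
```

```text
21.55 Mz,e7,F,yaw [ 0.083 -0.198 -1.766  0.068  5.451 84.669] [[0.065, -0.405], [0.082, -0.177], [0.099, -0.111], [0.086, -0.098]] [ 0.5934 -0.1663  0.1362] 99.2 40.00151753425598
```

Request:
apply_moves --delta_pos '[[0,0,0],[0,0,0],[0,0,0],[0,0,0],[0,0,0]]' --twist '[[0,0,0.0436],[0,0,0.0873],[0,0,0.1309],[0,0,0.1745],[0,0,0.1745]]' --grip '[0.4,0.4,0.4,0.4,0.4]'

```text
clock: 22.05
eef_pos: [0.5934, -0.1666, 0.1362]
ee_rot: [[-0.937, 0.348, 0.001], [0.348, 0.937, -0.001], [-0.001, -0.001, -1.0]]
contact_force: [-1.6, -0.2, 5.0]
width: 0.0414
grip_force: 40.0
```

```bash
python3 m.py
```

```text
22.2 Mz,e7,F,yaw [ 0.117 -0.194 -2.168 -0.622  5.525 69.667] [[0.114, -0.392], [0.123, -0.174], [0.124, -0.112], [0.108, -0.099]] [ 0.5934 -0.1666  0.1362] 87.4 40.00156581401825
```

Request:
apply_moves --delta_pos '[[0,0,0],[0,0,0],[0,0,0],[0,0,0],[0,0,0]]' --twist '[[0,0,0.0436],[0,0,0.0873],[0,0,0.1309],[0,0,0.1745],[0,0,0.1745]]' --grip '[0.4,0.4,0.4,0.4,0.4]'

```text
clock: 22.7
eef_pos: [0.5932, -0.1669, 0.1362]
ee_rot: [[-0.815, 0.579, 0.0], [0.579, 0.815, -0.002], [-0.001, -0.001, -1.0]]
contact_force: [-2.4, -0.5, 5.7]
width: 0.0412
grip_force: 40.0
```

```bash
python3 m.py
```

```text
22.85 Mz,e7,F,yaw [ 0.112 -0.195 -2.413 -1.119  5.848 54.662] [[0.14, -0.393], [0.107, -0.175], [0.09, -0.113], [0.111, -0.1]] [ 0.5932 -0.1669  0.1362] 75.6 40.00163912773132
```

Request:
apply_moves --delta_pos '[[0,0,0],[0,0,0],[0,0,0],[0,0,0],[0,0,0]]' --twist '[[0,0,0.0436],[0,0,0.0873],[0,0,0.1309],[0,0,0.1745],[0,0,0.1745]]' --grip '[0.4,0.4,0.4,0.4,0.4]'

```text
clock: 23.35
eef_pos: [0.593, -0.1671, 0.1362]
ee_rot: [[-0.637, 0.77, 0.0], [0.77, 0.637, -0.002], [-0.002, -0.001, -1.0]]
contact_force: [-2.5, -0.9, 5.5]
width: 0.0411
grip_force: 40.0
```

```bash
python3 m.py
```

```text
23.5 Mz,e7,F,yaw [ 0.078 -0.196 -3.155 -1.065  5.759 39.659] [[0.025, -0.393], [0.097, -0.176], [0.117, -0.114], [0.072, -0.101]] [ 0.593  -0.1671  0.1362] 63.8 40.00168025493622
```

Request:
apply_moves --delta_pos '[[0,0,0],[0,0,0],[0,0,0]]' --twist '[[0,0,0.0436],[0,0,0.0873],[0,0,0.0873]]' --grip '[0.4,0.4,0.4]'

```text
clock: 23.8
eef_pos: [0.5928, -0.1672, 0.1362]
ee_rot: [[-0.53, 0.848, -0.0], [0.848, 0.53, -0.002], [-0.001, -0.001, -1.0]]
contact_force: [-3.7, -0.6, 6.2]
width: 0.0415
grip_force: 40.0
```

```bash
python3 m.py
```

```text
23.95 Mz,e7,F,yaw [-0.18   0.093 -2.974 -0.621  6.076 32.09 ] [[-0.183, -0.103], [-0.226, 0.113], [-0.165, 0.175], [-0.146, 0.187]] [ 0.5928 -0.1673  0.1362] 57.9 40.00181794166565
```

Request:
apply_moves --delta_pos '[[0,0,0],[0,0,0],[0,0,0]]' --twist '[[0,0,0.0436],[0,0,0.0873],[0,0,0.0873]]' --grip '[0.4,0.4,0.4]'

```text
clock: 24.25
eef_pos: [0.5927, -0.1673, 0.1362]
ee_rot: [[-0.416, 0.909, -0.0], [0.909, 0.416, -0.002], [-0.002, -0.001, -1.0]]
contact_force: [-4.4, -1.2, 6.2]
width: 0.0413
grip_force: 40.0
```

```bash
python3 m.py
```

```text
24.4 Mz,e7,F,yaw [ 0.173 -0.275 -3.817 -1.207  5.967 24.663] [[0.182, -0.474], [0.212, -0.255], [0.195, -0.193], [0.104, -0.18]] [ 0.5927 -0.1673  0.1362] 52.0 40.00188231468201
```

Request:
apply_moves --delta_pos '[[0,0,0],[0,0,0],[0,0,0],[0,0,0],[0,0,0]]' --twist '[[0,0,0.0436],[0,0,0.0873],[0,0,0.1309],[0,0,0.1745],[0,0,0.1745]]' --grip '[0.4,0.4,0.4,0.4,0.4]'

```text
clock: 24.9
eef_pos: [0.5924, -0.1675, 0.1362]
ee_rot: [[-0.167, 0.986, -0.001], [0.986, 0.167, -0.002], [-0.002, -0.001, -1.0]]
contact_force: [-3.3, -2.1, 6.9]
width: 0.0413
grip_force: 40.0
```

```bash
python3 m.py
```

```text
25.05 Mz,e7,F,yaw [ 0.205 -0.294 -3.774 -1.667  6.656  9.666] [[0.161, -0.492], [0.197, -0.274], [0.217, -0.212], [0.244, -0.199]] [ 0.5924 -0.1674  0.1362] 40.3 40.00205755233765
```

Request:
apply_moves --delta_pos '[[0,0,0],[0,0,0],[0,0,0],[0,0,0],[0,0,0]]' --twist '[[0,0,0.0436],[0,0,0.0873],[0,0,0.1309],[0,0,0.1745],[0,0,0.1745]]' --grip '[0.4,0.4,0.4,0.4,0.4]'

```text
clock: 25.55
eef_pos: [0.5921, -0.1674, 0.1362]
ee_rot: [[0.094, 0.996, -0.001], [0.996, -0.094, -0.002], [-0.002, -0.001, -1.0]]
contact_force: [-4.9, -1.0, 7.6]
width: 0.0414
grip_force: 40.0
```

```bash
python3 m.py
```

```text
25.7 Mz,e7,F,yaw [ 0.184 -0.304 -4.801 -1.173  7.172 -5.33 ] [[0.174, -0.503], [0.209, -0.284], [0.193, -0.221], [0.161, -0.208]] [ 0.5921 -0.1674  0.1362] 28.5 40.00229895114899
```

Request:
apply_moves --delta_pos '[[0,0,0],[0,0,0],[0,0,0],[0,0,0],[0,0,0]]' --twist '[[0,0,0.0436],[0,0,0.0873],[0,0,0.1309],[0,0,0.1745],[0,0,0.1745]]' --grip '[0.4,0.4,0.4,0.4,0.4]'

```text
clock: 26.2
eef_pos: [0.5918, -0.1674, 0.1362]
ee_rot: [[0.348, 0.937, -0.002], [0.937, -0.348, -0.002], [-0.003, -0.001, -1.0]]
contact_force: [-5.2, -1.5, 7.7]
width: 0.0413
grip_force: 40.0
```

```bash
python3 m.py
```

```text
26.35 Mz,e7,F,yaw [  0.202  -0.314  -5.549  -1.232   7.853 -20.325] [[0.21, -0.513], [0.215, -0.294], [0.184, -0.231], [0.199, -0.218]] [ 0.5918 -0.1674  0.1363] 16.6 40.00262975692749
```

Request:
apply_moves --delta_pos '[[0,0,0],[0,0,0],[0,0,0],[0,0,0],[0,0,0]]' --twist '[[0,0,0.0436],[0,0,0.0873],[0,0,0.1309],[0,0,0.1745],[0,0,0.1745]]' --grip '[0.4,0.4,0.4,0.4,0.4]'

```text
clock: 26.85
eef_pos: [0.5915, -0.1672, 0.1362]
ee_rot: [[0.579, 0.815, -0.003], [0.815, -0.579, -0.002], [-0.003, -0.001, -1.0]]
contact_force: [-6.9, -0.7, 8.8]
width: 0.0413
grip_force: 40.0
```

```bash
python3 m.py
```

```text
27.0 Mz,e7,F,yaw [  0.201  -0.323  -6.253  -0.756   8.559 -35.32 ] [[0.226, -0.524], [0.231, -0.303], [0.181, -0.24], [0.166, -0.227]] [ 0.5915 -0.1673  0.1363] 4.7 40.00277101993561
```

Request:
apply_moves --delta_pos '[[0,0,0],[0,0,0],[0,0,0],[0,0,0],[0,0,0]]' --twist '[[0,0,0.0436],[0,0,0.0873],[0,0,0.1309],[0,0,0.1309],[0,0,0.1309]]' --grip '[0.4,0.4,0.4,0.4,0.4]'

```text
clock: 27.5
eef_pos: [0.5913, -0.1671, 0.1362]
ee_rot: [[0.726, 0.687, -0.003], [0.687, -0.726, -0.001], [-0.003, -0.001, -1.0]]
contact_force: [-6.6, -0.1, 9.1]
width: 0.0416
grip_force: 40.0
```

```bash
python3 m.py
```

```text
27.65 Mz,e7,F,yaw [  0.077  -0.078  -6.279  -0.604   9.098 -46.578] [[0.07, -0.087], [0.075, -0.074], [0.067, -0.075], [0.097, -0.077]] [ 0.5913 -0.1671  0.1362] -4.2 40.00304639339447
```

Request:
apply_moves --delta_pos '[[0,0,0],[0,0,0],[0,0,0],[0,0,0],[0,0,0]]' --twist '[[0,0,0],[0,0,0],[0,0,0],[0,0,0],[0,0,0]]' --grip '[-0.1,-0.4,-0.4,-0.4,-0.4]'

```text
clock: 28.15
eef_pos: [0.5934, -0.1656, 0.1353]
ee_rot: [[0.727, 0.687, 0.0], [0.687, -0.727, -0.0], [-0.0, 0.0, -1.0]]
contact_force: [0.2, -0.4, 0.3]
width: 0.0656
grip_force: 0.0
```

Request:
apply_moves --delta_pos '[[0,0,-0.05],[0,0,-0.25],[0,0,-0.5],[0,0,-0.7],[0,0,-0.7]]' --twist '[[0,0,0],[0,0,0],[0,0,0],[0,0,0],[0,0,0]]' --grip '[-0.4,-0.4,-0.4,-0.4,-0.4]'

```text
clock: 28.65
eef_pos: [0.5957, -0.1675, 0.2454]
ee_rot: [[0.727, 0.687, 0.008], [0.687, -0.727, -0.003], [0.004, 0.008, -1.0]]
contact_force: [0.6, 0.7, -0.1]
width: 0.0662
grip_force: 0.0
```

Run:
```python
from h import *
manip.grab_frame("side");manip.grab_frame("side");s=manip.observe();I=manip.grab_frame("wrist");print(s["eef_pos"],s["width"],s["contact_force"])
cv2.imwrite("pics/w12.png",I[:,:,::-1])
for v in knobtop(I,s):print(v)
```

```text
[ 0.5935 -0.1657  0.2412] 0.0656708896064609 [ 0.048   0.4004 -0.0124]
[323.0171 208.1458]
((323.3233642578125, 211.12887573242188), (35.99676513671875, 37.20344161987305), 81.04890441894531)
(323.112635501355, 210.99305555555554)
[ 0.5907 -0.1681  0.175 ]
[ 0.5906 -0.1679  0.175 ]
```

```bash
python3 -c "
from plant import manip
print(manip.hand_in())"
```

```text
the job is handed in; nothing more can be done
None
```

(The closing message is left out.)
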